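# Build up the pin fixture for a joint-test sample

### The arm

A 6-joint arm with a two-finger parallel gripper is mounted at the origin on the work surface; the furniture and walls round the work are solid. World frame = base frame: x ahead of the robot, y to its left, z up, the work surface at z = 0. Lengths are in m, angles in rad, forces in N, time in s.
With the tool pointing down it reaches from about 0.25 to 0.85 m from the base axis. Payload 12.5 kg.
Tool frame: the origin (TCP) lies midway between the tips of the shut fingers; the grasp point (between the pads) lies 19 mm behind it (ctrl.grasp_offset is the distance from the TCP to the grasp point, in m); z points along the fingers, y is the line along which they close (so a half turn about z gives the same grasp; the last joint's range is limited). The gripper opens to 93 mm and grips with 3 to 60 N. Pads are 15 mm wide; open, the fingers measure 128 mm over their backs; the gripper's body (75 mm by 188 mm) begins 65 mm behind the grasp point.
Start: joints at [-1.396, 0.351, 1.652, -0, 1.139, -0.085], TCP at [0.141, -0.532, 0.219] pointing down, gripper open.
Joint ranges: [-2.75, 2.75], [-0.79, 2.1], [0.01, 2.65], [-1.57, 4.71], [0.07, 3.14], [-2.87, 2.87]. Speed limits (rad/s): [2.22, 2.22, 2.79, 3.14, 3.14, 3.14].

### API

Orientations are given as a unit quaternion [x, y, z, w].
In Python, from cell import ctrl gives the robot as it stands. The module is installed in compiled form; this text tells all that it offers. Calls block until the motion is done:
- ctrl.reach(position, orientation): joint-space move of the TCP to a pose.
- ctrl.movel(position, rot=None, feed=0.15, contact_N=None): straight line of the TCP; rot=None keeps the orientation; feed is the mean speed in m/s. With contact_N (N) it stops when the force on the tool has changed by that much, and returns True; else False.
- ctrl.movej(angles): joint-space move.
- ctrl.move_gripper(opening, force=None): finger opening in m; force is the grip in N (None keeps the last); returns when the fingers have stopped.
- ctrl.sleep(seconds).
- ctrl.ik(position, orientation): joint angles nearest the present ones, or None.
- ctrl.read_camera(name): name is "scene" or "top"; returns a dict with "pixels" (480x640x3 uint8, red, green, blue), "fovy" (degrees; the focal length in pixels is half the picture's height over the tangent of half this angle, whatever the lens; pixels are square), "cx", "cy" (the principal point, pixels), "world_from_camera" (4x4, takes a point from camera to world coordinates). Camera axes: x right, y up, looking along -z (the intrinsics and any distortion apply to the point x, -y, -z); pixel columns grow to the right and rows downward; lengths in m; the calibration is good to about 2 mm. A picture is of the moment at which its call begins. There is no depth.
A pose or a line that the arm cannot do raises ctrl.MotionError and nothing moves.
- ctrl.hand_in(): hands the job in; it is judged then, once.
Readings, each from a call of its own:
- ctrl.read_t(): time.
- ctrl.read_qpos(): joint angles.
- ctrl.read_qd(): joint speeds.
- ctrl.read_effort(): joint torques, N m.
- ctrl.read_tool_pos(): TCP position.
- ctrl.read_tcp_rot(): TCP orientation.
- ctrl.read_force(): force on the tool from outside, world axes, zero at the start.
- ctrl.read_ft_torque(): the same for the moment, N m.
- ctrl.read_gripper_width(): finger opening in m.
- ctrl.read_grasp_force(): force on a finger pad.
Only numpy, scipy, OpenCV 4.12 (cv2) and the standard library are available. Lean on these libraries where they do the work, as an engineer would, in place of code of your own. Each camera call takes 0.05 s, during which the arm holds its last target. There are 200 camera calls.

### The job

Set up the two-pin fixture for the next joint test. Its knob has a left-hand thread: turn it clockwise (seen from above) until it is fully loose and the keeper bar has swung clear of the pins, then thread every two-hole spacer plate over both pins, lying flat one on another, and after them the carrier plate with the dark cast on it, on top of the pile. Finally turn the knob back tight, so that the keeper lies fully over the pin again; the plate with the single middle hole does not fit and stays on the bench, and the dropper bottle and the jar are not to be knocked over or pushed away.

Things in the scene. Friction and masses are not known exactly. Their poses are not given: they have to be found in the camera images.
- pin_seat (a point): Two-pin fixture, fixed to the bench: dark steel base 170 x 62 x 8 mm with two upright steel pins 6 mm thick, 44 mm tall above it, the last 7 mm tapered. Point: on the base's top face (8 mm above the bench), midway between the pins. x along the base: pins at x = -28 and +28 mm, knob stud at x = +85 mm, all at y = 0; base ends at x = -55 and +115 mm; z up.
- knob_grip (a point): Black bar knob on the stud, above the keeper: bar 46 mm long (x), 15 mm thick (y), 26 mm tall. Point: on its upright turning axis, 6 mm below the bar's top, 86 mm above the bench. Under the bar is a collar of radius 13.5 mm, so fingertips can go at most 19 mm below this point. At joint value 0 the bar lies along the fixture's x axis.
- knob (a joint): Turn of the knob in rad, growing clockwise seen from above: 0 = tight (stop), 2.7 = fully loose (stop). It drags the keeper round clockwise by 0.6 of its own turn; from 2.0 rad on the keeper is clear of the pins and points roughly to the fixture's +y. Light friction (about 0.07 N m); stays where it is left. Starts between 0 and 0.2.
- keeper_tip (a point): End of the keeper, a flat steel bar 15 mm wide, 7 mm thick, pivoted on the stud under the knob, its underside 54 mm above the bench (2 mm above the pin tips). Point: on its underside, 57 mm from the stud's axis; with the knob at 0 it lies over the pin at the fixture's x = +28 mm and closes it.
- spacer_1_mid (a point): Spacer: flat bare-metal plate 80 x 34 x 7 mm with two round 10 mm holes 56 mm apart on its long centre line, 28 mm either side of the middle. Point: middle of the plate, half-way up; x along the length, y across the width, z up. Fits either way round (half a turn). Three or four of the spacers are present, a missing one reads None. Starts flat on the bench.
- spacer_2_mid (a point): Spacer: flat bare-metal plate 80 x 34 x 7 mm with two round 10 mm holes 56 mm apart on its long centre line, 28 mm either side of the middle. Point: middle of the plate, half-way up; x along the length, y across the width, z up. Fits either way round (half a turn). Three or four of the spacers are present, a missing one reads None. Starts flat on the bench.
- spacer_3_mid (a point): Spacer: flat bare-metal plate 80 x 34 x 7 mm with two round 10 mm holes 56 mm apart on its long centre line, 28 mm either side of the middle. Point: middle of the plate, half-way up; x along the length, y across the width, z up. Fits either way round (half a turn). Three or four of the spacers are present, a missing one reads None. Starts flat on the bench.
- spacer_4_mid (a point): Spacer: flat bare-metal plate 80 x 34 x 7 mm with two round 10 mm holes 56 mm apart on its long centre line, 28 mm either side of the middle. Point: middle of the plate, half-way up; x along the length, y across the width, z up. Fits either way round (half a turn). Three or four of the spacers are present, a missing one reads None. Starts flat on the bench.
- carrier_mid (a point): Carrier: metal plate 80 x 34 x 8 mm with the same two 10 mm holes 56 mm apart, and a dark cut dental cast (24 mm along x, 30 mm along y, 18 mm tall) fixed on the middle of its top. Point: middle of the plate, half-way up the metal (4 mm above its underside); x along the length, z up. Grasp by the 34 mm wide metal.
- blank_mid (a point): Plate of the same outline as a spacer, 80 x 34 x 7 mm, but with one 12 mm hole in the middle. It does not belong on the pins. Point at its middle, half-way up.
- dropper: Dropper bottle, 26 mm across, 58 mm tall, standing among the plates; origin at the middle of its foot. Bystander.
- jar: Lidded jar, 58 mm across, 42 mm tall; origin at the middle of its foot. Bystander.
- spacer_1: The plate body of spacer_1: origin at the middle of its underside, same axes as spacer_1_mid.
- spacer_2: The plate body of spacer_2: origin at the middle of its underside, same axes as spacer_2_mid.
- spacer_3: The plate body of spacer_3: origin at the middle of its underside, same axes as spacer_3_mid.
- spacer_4: The plate body of spacer_4: origin at the middle of its underside, same axes as spacer_4_mid.
- carrier: The plate body of carrier: origin at the middle of its underside, same axes as carrier_mid.

How it is judged:
On the way, in this order (a step that is already met when the one before it is completed fails the run):
1. the knob is turned clockwise to at least 2.0 rad, so that the keeper is clear (value of joint knob above 2 rad), for 0.2 s.
2. every spacer is threaded over both pins, flat on the pile (horizontal distance between each of spacer_1_mid, spacer_2_mid, spacer_3_mid, spacer_4_mid and pin_seat below 0.005 m and z of each of spacer_1_mid, spacer_2_mid, spacer_3_mid, spacer_4_mid in the frame of pin_seat below 0.028 m and angle between the x axis of each of spacer_1_mid, spacer_2_mid, spacer_3_mid, spacer_4_mid and the x axis of pin_seat, either way round below 0.15 rad and angle between each of spacer_1_mid, spacer_2_mid, spacer_3_mid, spacer_4_mid's own z axis and vertical below 0.07 rad and value of joint knob above 1.5 rad), for 0.2 s.
3. the carrier plate is threaded on top of them (horizontal distance between each of spacer_1_mid, spacer_2_mid, spacer_3_mid, spacer_4_mid, carrier_mid and pin_seat below 0.005 m and z of each of spacer_1_mid, spacer_2_mid, spacer_3_mid, spacer_4_mid in the frame of pin_seat below 0.028 m and angle between the x axis of each of spacer_1_mid, spacer_2_mid, spacer_3_mid, spacer_4_mid, carrier_mid and the x axis of pin_seat, either way round below 0.15 rad and angle between each of spacer_1_mid, spacer_2_mid, spacer_3_mid, spacer_4_mid, carrier_mid's own z axis and vertical below 0.07 rad and z of carrier_mid in the frame of pin_seat between 0.016 and 0.036 m and z of carrier_mid in the frame of spacer_1_mid above 0.005 m and z of carrier_mid in the frame of spacer_2_mid above 0.005 m and z of carrier_mid in the frame of spacer_3_mid above 0.005 m and z of carrier_mid in the frame of spacer_4_mid above 0.005 m), for 0.2 s.
At the end, for the whole second after the job is handed in: All spacers, then the carrier on top, sit on both pins: middles within 5 mm of the mid-point, in line within 0.15 rad, tilt under 0.07 rad, spacers under 28 mm and carrier 16 to 36 mm above the base, at rest; knob below 0.25 rad; one-hole plate on the bench, over 10 cm away (all of step 3 and linear speed of each of spacer_1, spacer_2, spacer_3, spacer_4, carrier below 0.03 m/s and value of joint knob below 0.25 rad and horizontal distance between blank_mid and pin_seat above 0.1 m and height (world z) of blank_mid below 0.03 m); the robot touches nothing.
It fails at once if the dropper is knocked over or pushed more than 8 cm (distance of dropper from where it was at the start of the episode above 0.08 m or angle between dropper's own z axis and vertical above 0.7 rad).
It fails at once if the jar is knocked over or pushed more than 8 cm (distance of jar from where it was at the start of the episode above 0.08 m or angle between jar's own z axis and vertical above 0.7 rad).
Of spacer_1, spacer_2, spacer_3, spacer_4 only 3 to 4 are there at a start; the rules pass over those that are not, and their reading is None.
At some moment in a run one of spacer_1, spacer_2, spacer_3, spacer_4, carrier may be knocked a few centimetres aside while the robot is not near it.
Once in a run the grip may slacken for a moment while it holds something.
It also fails if it takes over 200 s, if anything falls off the work surface, if the arm or the gripper's body presses on something with over 40 N, if the wrist force passes 120 N, or if a joint passes its speed limit or range.

## Working session

There is one attempt and no reset: what is moved stays moved. The work goes in short steps, each a Python script; the robot and the scene stay as the last script left them, time stands still between calls to the robot, and variables do not carry over. Pictures are saved under pics/ and viewed, at most 14 in all, crops included, and the job is handed in when it is done.

```bash
mkdir -p pics; ls; python3 - <<'E'
from cell import ctrl
import cv2,numpy as np
for n in("top","scene"):
    d=ctrl.read_camera(n);cv2.imwrite(f"pics/{n}0.png",d["pixels"][:,:,::-1])
    print({k:v for k,v in d.items() if k!="pixels"})
print(ctrl.read_t(),ctrl.read_tcp_rot(),ctrl.grasp_offset)
E
```

```text
pics
{'fovy': 46.41760647444754, 'cx': 319.8592787851587, 'cy': 238.70267843237508, 'world_from_camera': array([[-0.00669397,  0.98640273, -0.16420978,  0.36575435],
       [-0.99996719, -0.00735208, -0.0034003 ,  0.15396967],
       [-0.00456135,  0.16418163,  0.98641958,  1.08561999],
       [ 0.        ,  0.        ,  0.        ,  1.        ]])}
{'fovy': 52.503610973491135, 'cx': 322.410015459715, 'cy': 246.73420518415048, 'world_from_camera': array([[-0.45122952,  0.62865319, -0.6333933 ,  0.01773625],
       [-0.89236317, -0.31074235,  0.32730286,  0.44920201],
       [ 0.00893787,  0.71290557,  0.70120308,  0.67755134],
       [ 0.        ,  0.        ,  0.        ,  1.        ]])}
0.1 [ 9.91573392e-01  1.29545203e-01 -2.52962343e-05 -4.99006882e-04] 0.0188
```

View pics/top0.png

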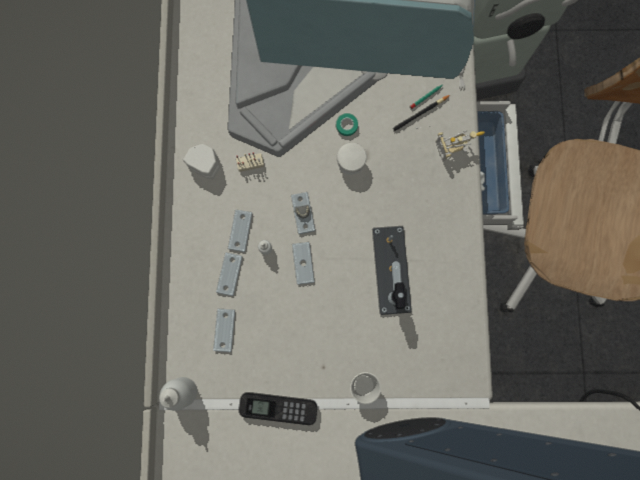

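View pics/scene0.png

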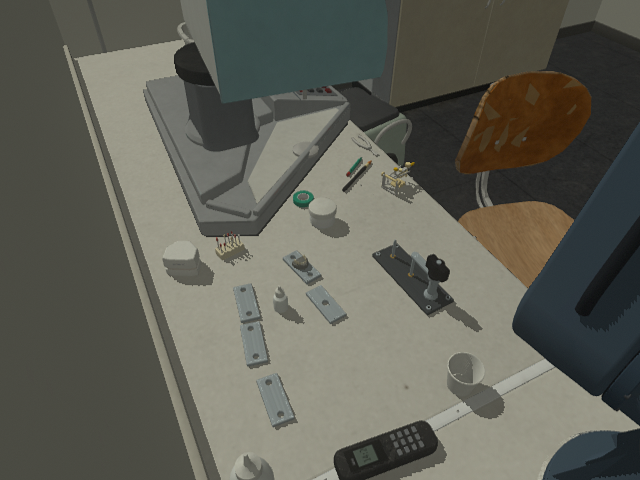

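The top view shows three spacers at (240,231), (229,274) and (224,331), the blank at (303,263) and the carrier at (304,212). The dropper is at (265,246), the jar at (352,156), and the fixture at (392,271) with its knob at (400,293), so the fixture's x axis points down in the picture.

```bash
cat > h.py <<'E'
import cv2,numpy as np
from cell import ctrl
from scipy.spatial.transform import Rotation as R
def snap(n): return ctrl.read_camera(n)
def foc(d): return 240/np.tan(np.radians(d["fovy"]/2))
def ray(d,uv,z):
    uv=np.atleast_2d(np.asarray(uv,float));f=foc(d)
    r=np.c_[(uv[:,0]-d["cx"])/f,-(uv[:,1]-d["cy"])/f,-np.ones(len(uv))]
    T=d["world_from_camera"];w=r@T[:3,:3].T;o=T[:3,3]
    return (o+w*((z-o[2])/w[:,2])[:,None])[:,:2]
def proj(d,P):
    T=d["world_from_camera"];c=(np.atleast_2d(P)-T[:3,3])@T[:3,:3];f=foc(d)
    return np.c_[d["cx"]-f*c[:,0]/c[:,2],d["cy"]+f*c[:,1]/c[:,2]]
def boxes(d,mask,z,amin=60):
    cs,_=cv2.findContours(mask.astype(np.uint8),cv2.RETR_EXTERNAL,cv2.CHAIN_APPROX_NONE);out=[]
    for c in cs:
        if cv2.contourArea(c)<amin: continue
        w=ray(d,c[:,0],z)*1000
        (x,y),(a,b),t=cv2.minAreaRect(w.astype(np.float32))
        if a<b:a,b,t=b,a,t+90
        out.append((x,y,a,b,(t+90)%180-90,*c[:,0].mean(0)))
    return out
def masks(d):
    p=d["pixels"].astype(int);r,g,b=p[...,0],p[...,1],p[...,2]
    return ((b-r>3)&(b>110)), (p.max(2)<90)
E
python3 - <<'E'
from h import *
for n in("top","scene"):
    d=snap(n);p=d["pixels"]
    if n=="top":
        for u,v in((240,231),(229,274),(303,250),(330,290),(380,250),(235,215),(397,270),(304,228)):print(p[v,u],end=" ")
    m,k=masks(d)
    for z,mm in((.007,m),(.008,k)):
        for o in boxes(d,mm,z):
            if 60<o[2]<260: print(n,z,np.round(o,1))
d=snap("top");c=np.vstack([np.hstack([cv2.resize(d["pixels"][185:355,205:325],None,fx=3.3,fy=3.3,interpolation=2),cv2.resize(d["pixels"][185:355,335:455],None,fx=3.3,fy=3.3,interpolation=2)])])
cv2.imwrite("pics/c1.png",c[...,::-1])
E
```

```text
[139 147 146] [141 148 147] [138 146 145] [159 158 148] [62 65 66] [143 151 150] [135 142 142] [112 115 111] top 0.007 [370.9 341.2  78.   32.4  -4.4 224.  330. ]
top 0.007 [478.  334.1  78.1  32.3 -11.9 228.9 273.8]
top 0.007 [498.6 191.2  78.   32.    7.3 302.8 262.6]
top 0.007 [563.4 314.6  79.   32.1  -9.7 239.8 230.2]
top 0.007 [1046.9  -18.2  239.3   13.2   83.8  402.5    3.1]
top 0.008 [225.7 237.3 146.1  46.9  83.3 278.2 408.6]
top 0.008 [483.3  19.4 169.6  61.6   3.4 391.6 270.3]
top 0.008 [ 571.7 -198.    71.5   19.9   89.6  502.2  223.5]
top 0.008 [ 703.9 -188.4  230.    61.    -2.5  492.5  162.1]
top 0.008 [794.6 -37.2 107.2  10.  -58.1 415.  116.5]
scene 0.007 [368.4 345.8  76.4  32.8  -4.3 274.5 398. ]
scene 0.007 [475.8 338.4  76.6  32.6 -11.5 252.6 338.6]
scene 0.007 [495.8 195.7  74.8  31.6   6.9 325.8 305.3]
scene 0.007 [561.1 319.   76.2  32.4  -9.8 245.5 302.2]
scene 0.008 [ 92.8 -13.2 163.5  67.2  66.2 598.  458.3]
scene 0.008 [217.8 239.1 151.6  64.5  83.  390.2 455.6]
scene 0.008 [4.501e+02 2.000e-01 2.454e+02 1.101e+02 3.800e+00 4.271e+02 2.844e+02]
scene 0.008 [791.1 -38.2 130.6  17.7 -57.2 357.3 177.2]
scene 0.008 [826.9 -53.3  81.7  13.4 -55.5 354.3 168.1]
```

View pics/c1.png

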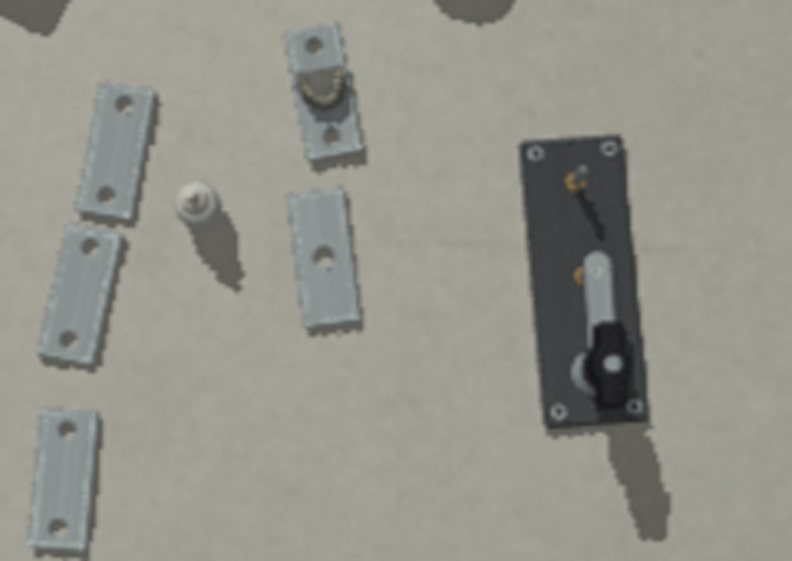

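The crop confirms exactly three spacers with two holes each, plus the carrier, the blank and the dropper. The keeper lies over the near pin and the knob is at about crop pixel (612,363). The two cameras differ by a constant of about 4 mm. I'll take one spacer to a free spot beside the fixture, centre it with the gripper on both axes, and use it as a local camera calibration.

```bash
cat >> h.py <<'E'
HOME=[-1.396,0.351,1.652,0,1.139,-0.085]
def q(deg): return (R.from_euler('z',deg,degrees=True)*R.from_euler('x',180,degrees=True)).as_quat()
def pick(x,y,yaw,op=.048,force=25,z=.003,up=.12):
    ctrl.move_gripper(op); ctrl.reach([x,y,up],q(yaw))
    ctrl.movel([x,y,z+.03],feed=.2)
    c=ctrl.movel([x,y,z],feed=.06,contact_N=8)
    ctrl.move_gripper(0,force)
    print("pick contact",c,"w",round(ctrl.read_gripper_width(),4),"F",ctrl.read_grasp_force(),np.round(ctrl.read_tool_pos(),4))
E
python3 - <<'E'
from h import *
for yaw in(0,3.4,90,183.4,-90): print(yaw,ctrl.ik([.428,.017,.068],q(yaw)))
pick(.3697,.3435,-4.4)
ctrl.movel([.3697,.3435,.1],feed=.2)
ctrl.reach([.43,.125,.1],q(3.4)); print("w",ctrl.read_gripper_width())
ctrl.movel([.43,.125,.02],feed=.2)
print(ctrl.movel([.43,.125,.002],feed=.04,contact_N=5),ctrl.read_tool_pos())
ctrl.move_gripper(.05); ctrl.movel([.43,.125,.09],feed=.2)
pick(.43,.125,93.4,op=.09,force=8,up=.09)
ctrl.move_gripper(.09); ctrl.movel([.43,.125,.09],feed=.2)
ctrl.movej(HOME)
for n in("top","scene"):
    d=snap(n);m,k=masks(d)
    for z,mm in((.007,m),(.008,k)):
        for o in boxes(d,mm,z):
            if 60<o[2]<180 and o[0]>300 and o[0]<700 and -60<o[1]: print(n,z,np.round(o,1))
    cv2.imwrite(f"pics/{n}2.png",d["pixels"][...,::-1])
print(ctrl.read_t())
E
```

```text
0 [-6.90748707e-02  3.81272135e-01  2.07801682e+00 -4.44089210e-16
  6.82303696e-01  1.50172146e+00]
3.4 [-6.90748707e-02  3.81272135e-01  2.07801682e+00 -4.44089210e-16
  6.82303696e-01  1.44238026e+00]
90 [-6.90748707e-02  3.81272135e-01  2.07801682e+00 -4.44089210e-16
  6.82303696e-01 -6.90748707e-02]
183.4 [-0.06907487  0.38127214  2.07801682  0.          0.6823037  -1.69921239]
-90 None
pick contact False w 0.0332 F 25.000417828559875 [0.3698 0.3436 0.0033]
w 0.033405020187443145
True [0.4301012  0.12502433 0.00277848]
pick contact False w 0.0797 F 8.000085521489382 [0.4302 0.125  0.0032]
top 0.007 [431.5 122.7  78.1  32.    3.3 338.5 297. ]
top 0.007 [478.  334.1  78.1  32.1 -12.2 228.9 273.8]
top 0.007 [498.7 191.1  78.1  32.1   6.7 302.9 262.5]
top 0.007 [563.4 314.4  77.6  32.  -10.1 239.8 230.5]
top 0.008 [483.2  19.4 169.7  61.4   3.5 391.7 270.4]
scene 0.007 [476.  338.3  76.2  32.6 -11.9 253.3 341.6]
scene 0.007 [429.8 127.1  76.9  31.7   3.4 377.6 316.8]
scene 0.007 [495.7 195.7  74.9  31.7   6.9 324.5 303.7]
scene 0.007 [561.1 319.   76.2  32.4  -9.8 246.8 303.3]
16.9333
```

The local calibration gives a top-camera offset of (+1.4, -2.3) mm. Next I'll loosen the knob.

```bash
cat >> h.py <<'E'
E0=np.array([1.4,-2.3])
def turn(a,b,n=4):
    j=ctrl.read_qpos().copy()
    for t in np.linspace(0,b-a,n+1)[1:]:
        jj=j.copy(); jj[5]=j[5]-np.radians(t); ctrl.movej(jj)
        print("turn",round(a+t,1),np.round(ctrl.read_force(),1),np.round(ctrl.read_ft_torque(),2),round(ctrl.read_gripper_width(),4))
E
python3 - <<'E'
from h import *
x,y=.4273,.0186
ctrl.move_gripper(.05)
ctrl.reach([x,y,.14],q(180)); ctrl.movel([x,y,.069],feed=.15,contact_N=10)
print(ctrl.read_tool_pos())
ctrl.move_gripper(0,20); print("w",ctrl.read_gripper_width(),ctrl.read_force(),ctrl.read_ft_torque())
turn(180,31)
ctrl.move_gripper(.05); ctrl.movel([x,y,.14],feed=.2); ctrl.movej(HOME)
d=snap("top"); np.save("pics/top3.npy",d["pixels"])
cv2.imwrite("pics/c3.png",cv2.resize(d["pixels"][215:330,320:430],None,fx=5,fy=5,interpolation=2)[...,::-1])
s=snap("scene");cv2.imwrite("pics/s3.png",cv2.resize(s["pixels"][200:340,340:480],None,fx=4,fy=4,interpolation=2)[...,::-1])
# screws
p=d["pixels"].max(2)
_,k=masks(d)
for o in boxes(d,k,.008):
    if 160<o[2]<180: print(np.round(o,1))
C=np.array([482.3,22.2]);a=np.radians(3.5);ex=-np.array([np.cos(a),np.sin(a)]);ey=np.array([-ex[1],ex[0]])
for nm,X,z in(("pin-foot",-28,.008),("pin-tip",-28,.052),("pin2-foot",28,.008),("pin2tip",28,.052),("knobtop",85,.092)):
    w=(C+ex*(X-30)+E0)/1000
    print(nm,proj(d,[*w,z]), (proj(d,[*w,z])-[320,215])*5)
print(ctrl.read_t())
E
```

```text
[0.42766369 0.01840875 0.0694658 ]
w 0.014806506597231678 [-1.87062103 -3.05828205  3.27308189] [-0.56229566  0.06373917 -0.02105058]
turn 142.8 [1.1 4.8 1. ] [ 0.82 -0.34 -0.05] 0.0148
turn 105.5 [ 2.6  7.6 -1.3] [ 1.32 -0.69  0.02] 0.0143
turn 68.2 [ 5.7  6.9 -3.6] [ 1.26 -0.93  0.01] 0.0152
turn 31.0 [ 6.7  4.1 -4.7] [ 0.8  -1.13 -0.05] 0.0149
[483.2  19.2 169.6  61.4   3.7 391.9 271. ]
pin-foot [[388.71501338 239.99462567]] [[343.57506689 124.97312837]]
pin-tip [[391.45941725 236.18993112]] [[357.29708623 105.94965559]]
pin2-foot [[391.26134468 268.50855303]] [[356.30672339 267.54276517]]
pin2tip [[394.13641441 265.86152292]] [[370.68207203 254.30761462]]
knobtop [[399.87800152 295.20182951]] [[399.3900076  401.00914753]]
27.525
```

View pics/c3.png

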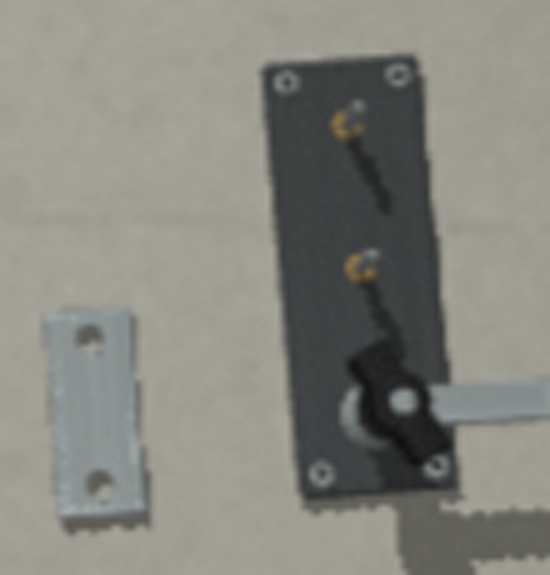

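The keeper is clear: it points right along row 400, with the knob bar turned about 2.65 rad. The pins are free, with their feet near crop (347,124) and (360,267). I'll refine the fixture centre using the four screws.

```bash
python3 - <<'E'
from h import *
d=snap("top");p=d["pixels"][215:330,320:430].astype(float)
u=cv2.resize(p,None,fx=8,fy=8,interpolation=2)
def c2px(c): return (np.asarray(c)+.5)/8-.5+[320,215]
L=u.mean(2)
pts=[]
for cx,cy in((286,82),(398,75),(320,474),(436,466)):
    cx,cy=int(cx*1.6),int(cy*1.6);w=L[cy-22:cy+22,cx-22:cx+22]
    k=np.clip(w-np.median(w)-15,0,None); yy,xx=np.mgrid[cy-22:cy+22,cx-22:cx+22]
    pts.append(c2px([(k*xx).sum()/k.sum(),(k*yy).sum()/k.sum()]))
W=ray(d,pts,.008)*1000-E0
print(W.round(1),W.mean(0),np.diff(W[[0,2]],axis=0),np.diff(W[[1,3]],axis=0))
a=[np.degrees(np.arctan2(*(W[i]-W[j])[::-1])) for i,j in((0,2),(1,3))];print(a)
o=(u[...,0]-u[...,2]>40)
for c in cv2.findContours(o.astype(np.uint8),0,2)[0]:
    if cv2.contourArea(c)>60:
        (x,y),r=cv2.minEnclosingCircle(c);print("ring",ray(d,c2px([x,y]),.008)*1000-E0,r/8*1.9)
# holes of calibrated plate
for cx,cy in((90,338),(102,486)):
    cx,cy=int(cx*1.6),int(cy*1.6);w=L[cy-24:cy+24,cx-24:cx+24];k=np.clip(np.median(w)-w-15,0,None);yy,xx=np.mgrid[cy-24:cy+24,cx-24:cx+24]
    print("hole",ray(d,c2px([(k*xx).sum()/k.sum(),(k*yy).sum()/k.sum()]),.007)*1000-E0)
for n in("scene",):
    s=snap(n);_,k=masks(s)
E
```

```text
[[558.   50.7]
 [561.    5.1]
 [404.5  39.8]
 [407.3  -5.3]] [482.72501347  22.57220795] [[-153.48074482  -10.95124253]] [[-153.72436773  -10.30595768]]
[np.float64(4.081283164069288), np.float64(3.835472515249392)]
ring [[485.07585956  21.92360227]] 5.361214327812195
ring [[540.9352431   27.48018271]] 4.495303392410278
hole [[460.05890729 126.96842329]]
hole [[404.26568292 123.87281316]]
```

The screws and pin rings agree: the seat is at (512.7, 24.7) mm and the yaw is 3.9°. Now I'll place the first spacer.

```bash
cat >> h.py <<'E'
SEAT=np.array([.5127,.0247]);YAW=3.9
def place(n,seat=SEAT,yaw=YAW,z0=.003,op=.048):
    zt=.008+.007*n+z0
    w0=ctrl.read_gripper_width()
    ctrl.reach([*seat,.115],q(yaw))
    w=ctrl.read_gripper_width();print("held",round(w,4))
    if w<.03: print("LOST");return False
    ctrl.movel([*seat,.062],feed=.15)
    for dx,dy in((0,0),(1.5,0),(-1.5,0),(0,1.5),(0,-1.5),(1.5,1.5),(-1.5,-1.5),(1.5,-1.5),(-1.5,1.5)):
        s=seat+np.array([dx,dy])/1000
        ctrl.movel([*s,.062],feed=.1)
        c=ctrl.movel([*s,zt],feed=.05,contact_N=10); z=ctrl.read_tool_pos()[2]
        print("try",dx,dy,c,"z-zt mm",round((z-zt)*1e3,1),np.round(ctrl.read_force(),1),round(ctrl.read_gripper_width(),4))
        if z<zt+.004: break
    else: return False
    ctrl.move_gripper(op); ctrl.movel([*s,.12],feed=.2); return True
E
python3 - <<'E'
from h import *
pick(.4302,.125,3.5)
ctrl.movel([.4302,.125,.115],feed=.2)
print(place(0)); ctrl.movej(HOME)
for n,(a,b,c,e) in(("top",(215,330,320,430)),("scene",(200,340,340,480))):
    d=snap(n);cv2.imwrite(f"pics/{n}4.png",cv2.resize(d["pixels"][a:b,c:e],None,fx=4,fy=4,interpolation=2)[...,::-1])
    m,_=masks(d)
    z=.007
    for o in boxes(d,m,z):
        if 60<o[2]<100 and o[0]>300: print(n,np.round(o,1))
a=cv2.imread("pics/top4.png");b=cv2.imread("pics/scene4.png");h=max(a.shape[0],b.shape[0])
f=lambda i:cv2.copyMakeBorder(i,0,h-i.shape[0],0,0,0)
i=np.hstack([f(a),f(b)]);cv2.imwrite("pics/c4.png",cv2.resize(i,None,fx=.78,fy=.78));print(ctrl.read_t())
E
```

```text
pick contact False w 0.0331 F 25.000114738941193 [0.4304 0.125  0.0032]
held 0.0334
try 0 0 True z-zt mm 0.2 [-1.7 -0.5  5.9] 0.0338
True
top [498.7 191.   78.1  32.    6.7 302.8 262.5]
top [515.1  21.8  79.5  33.4   3.7 390.2 255.6]
scene [495.9 195.7  74.6  31.6   6.9 324.4 303.7]
scene [517.8  23.9  78.2  27.2   3.5 399.6 264.5]
38.825
```

View pics/c4.png

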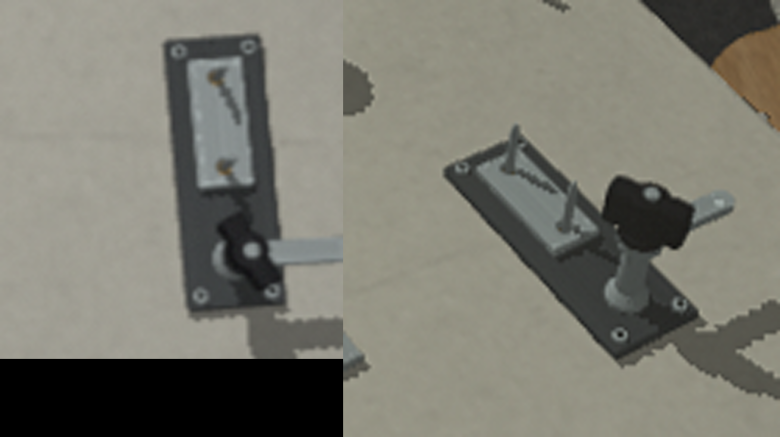

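The first spacer lies flat over both pins. The other two spacers no longer appear as separate boxes, so I'll look at their area.

```bash
python3 - <<'E'
from h import *
d=snap("top");m,_=masks(d)
for o in boxes(d,m,.007):
    if o[0]<750 and o[0]>250: print(np.round(o,1))
cv2.imwrite("pics/c5.png",cv2.resize(d["pixels"][185:355,190:340],None,fx=3.5,fy=3.5,interpolation=2)[...,::-1])
E
```

```text
[435.3 -32.   50.   13.4  89.6 418.8 294.7]
[498.7 191.   78.1  32.    6.7 302.8 262.7]
[515.1  21.7  79.5  33.6   3.7 390.2 255.6]
[579.4 187.6  40.8  31.9   9.3 304.2 223.8]
[529.2 331.1 161.4  41.8 -24.  230.6 248. ]
[624.3 196.   31.2  24.  -81.  300.3 199.5]
```

View pics/c5.png

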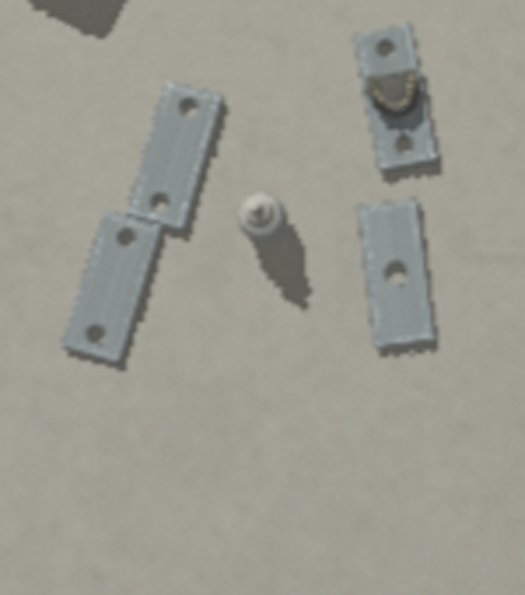

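The bump turned the lower-left spacer until it touches the upper one; their holes are at crop (126,236)/(95,332) and (189,106)/(160,202). I'll separate them by erosion and cross-check with the holes.

```bash
cat >> h.py <<'E'
def split(d,k=33,s=8):
    m,_=masks(d); a,b,c,e=190,350,190,290
    u=cv2.resize(m[a:b,c:e].astype(np.uint8)*255,None,fx=s,fy=s,interpolation=cv2.INTER_CUBIC)>127
    u=cv2.morphologyEx(u.astype(np.uint8),cv2.MORPH_CLOSE,np.ones((57,57)))
    u=cv2.erode(u,cv2.getStructuringElement(2,(2*k+1,2*k+1)));out=[]
    for t in cv2.findContours(u,0,1)[0]:
        if cv2.contourArea(t)<1500: continue
        w=ray(d,(t[:,0]+.5)/s-.5+[c,a],.007)*1000-E0
        (x,y),(p,q_),an=cv2.minAreaRect(w.astype(np.float32))
        if p<q_:p,q_,an=q_,p,an+90
        out.append((x,y,p,q_,(an+90)%180-90))
    return out
E
python3 - <<'E'
from h import *
d=snap("top")
for k in(28,36,42):print(np.round(split(d,k),1).tolist())
L=cv2.resize(d["pixels"].mean(2),None,fx=8,fy=8,interpolation=2)
for pr in(((189,106),(160,202)),((126,236),(95,332))):
    H=[]
    for c in pr:
        cx,cy=(((np.array(c)+.5)/3.5-.5+[190,185])*8+3.5).astype(int)
        w=L[cy-24:cy+24,cx-24:cx+24];k=np.clip(np.median(w)-w-15,0,None);yy,xx=np.mgrid[cy-24:cy+24,cx-24:cx+24]
        H.append(ray(d,(np.array([(k*xx).sum(),(k*yy).sum()])/k.sum()+.5)/8-.5,.007)[0]*1000-E0)
    H=np.array(H);v=H[0]-H[1];print("mid",H.mean(0)-[1.9,.4],"len",np.hypot(*v),"yaw",np.degrees(np.arctan2(v[1],v[0])))
E
```

```text
[[527.3, 333.7, 146.2, 26.9, -24.2]]
[[527.3, 333.6, 142.1, 22.9, -24.2]]
[[494.0, 349.8, 65.1, 11.8, -16.4], [560.8, 318.1, 64.6, 11.9, -15.9]]
mid [564.79515509 318.23356659] len 56.08044218117246 yaw -15.958084172070404
mid [490.01466873 352.01438768] len 56.03034531830523 yaw -16.693810029380934
```

```bash
python3 - <<'E'
from h import *
pick(.5648,.3182,-16,op=.046)
ctrl.movel([.5648,.3182,.115],feed=.15)
ok=place(1); print(ok)
ctrl.movej(HOME)
d=snap("top");print(np.round(split(d,8),1).tolist())
m,_=masks(d)
for o in boxes(d,m,.014):
    if 350<o[0]<750 and o[1]<210: print(np.round(o,1))
print(ctrl.read_t())
E
```

```text
pick contact False w 0.0333 F 24.999332427978516 [0.565  0.3183 0.0033]
held 0.0331
try 0 0 True z-zt mm 0.3 [-0.5 -0.   5.9] 0.0333
True
[[490.1, 350.9, 75.7, 29.6, -16.4]]
[434.8 -30.7  49.7  13.3  89.6 418.8 294.8]
[497.8 191.   77.5  31.9   6.8 302.8 262.7]
[514.8  21.8  79.6  33.8   4.1 390.5 255.4]
[578.1 187.6  40.5  31.7   9.8 304.2 223.9]
[621.8 195.6  31.   26.1 -81.  300.4 199.6]
51.3917
```

```bash
cat >> h.py <<'E'
def carrier(d):
    m,_=masks(d);a,b,c,e=180,245,280,330
    mm=np.zeros(m.shape,np.uint8);mm[a:b,c:e]=m[a:b,c:e]
    n,l,st,_=cv2.connectedComponentsWithStats(mm);pts=np.vstack([np.argwhere(l==i)[:,::-1] for i in range(1,n) if st[i,4]>60])
    w=ray(d,pts,.008)*1000-E0
    return cv2.minAreaRect(w.astype(np.float32))
E
python3 - <<'E'
from h import *
pick(.4901,.3512,-16.5,op=.046)
ctrl.movel([.4901,.3512,.115],feed=.15)
ok=place(2); print(ok)
ctrl.movej(HOME)
d=snap("top");s=snap("scene");print(carrier(d))
i=np.hstack([cv2.resize(d["pixels"][175:330,280:430],None,fx=2.6,fy=2.6,interpolation=2),cv2.resize(s["pixels"][200:355,340:490],None,fx=2.6,fy=2.6,interpolation=2)])
cv2.imwrite("pics/c6.png",i[...,::-1]);print(ctrl.read_t())
E
```

```text
pick contact False w 0.0338 F 25.000367760658264 [0.4903 0.3513 0.0033]
held 0.0331
try 0 0 True z-zt mm -0.1 [1.  0.3 1.6] 0.0336
True
((596.2109375, 193.60780334472656), (77.79998779296875, 31.84680938720703), 10.421436309814453)
63.8417
```

View pics/c6.png

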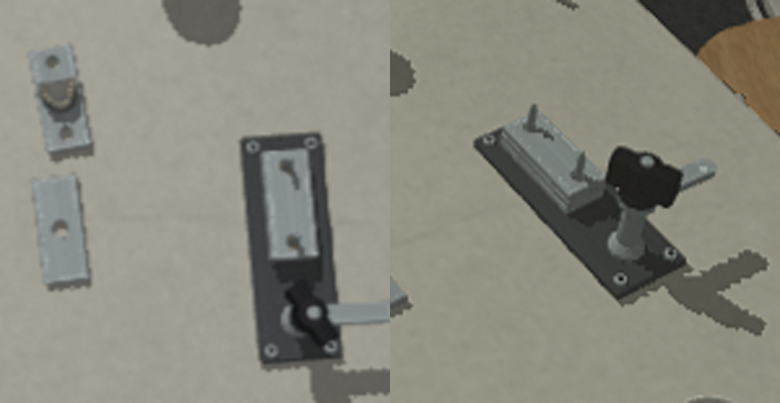

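All three spacers are stacked flat in both views. The carrier comes next.

```bash
python3 - <<'E'
from h import *
pick(.5962,.1936,10.4,op=.048)
ctrl.movel([.5962,.1936,.12],feed=.15)
ok=place(3); print(ok)
ctrl.movej(HOME)
d=snap("top");s=snap("scene")
i=np.hstack([cv2.resize(d["pixels"][175:330,280:430],None,fx=2.6,fy=2.6,interpolation=2),cv2.resize(s["pixels"][200:355,340:490],None,fx=2.6,fy=2.6,interpolation=2)])
cv2.imwrite("pics/c7.png",i[...,::-1]);print(ctrl.read_t())
E
```

```text
pick contact False w 0.0337 F 24.998618960380554 [0.5964 0.1936 0.0033]
held 0.0335
try 0 0 True z-zt mm -0.1 [-0.2  0.6  4.5] 0.0333
True
75.3583
```

View pics/c7.png

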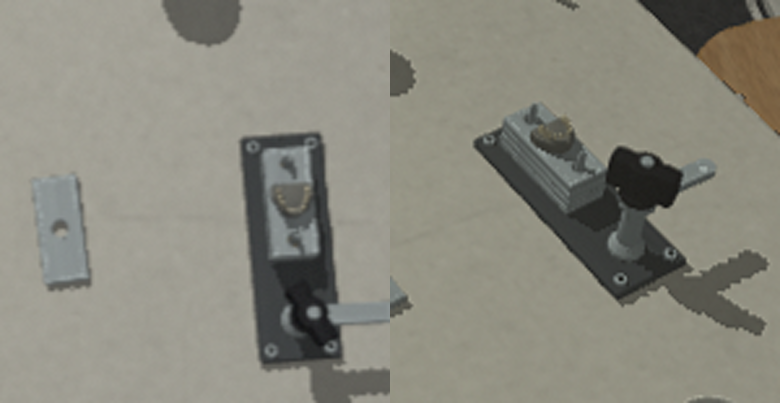

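The carrier lies flat on top of the pile. Last, I'll turn the knob back to tight.

```bash
python3 - <<'E'
from h import *
x,y=.4278,.0189
ctrl.move_gripper(.05)
ctrl.reach([x,y,.14],q(31)); ctrl.movel([x,y,.069],feed=.15,contact_N=10)
ctrl.move_gripper(0,20); print("w",ctrl.read_gripper_width(),ctrl.read_tool_pos())
turn(31,185)
ctrl.move_gripper(.05); ctrl.movel([x,y,.14],feed=.2); ctrl.movej(HOME)
d=snap("top");s=snap("scene")
i=np.hstack([cv2.resize(d["pixels"][175:330,280:430],None,fx=2.6,fy=2.6,interpolation=2),cv2.resize(s["pixels"][200:355,340:490],None,fx=2.6,fy=2.6,interpolation=2)])
cv2.imwrite("pics/c8.png",i[...,::-1]);print(ctrl.read_t())
E
```

```text
w 0.014809163138986899 [0.42818979 0.01851315 0.06920707]
turn 69.5 [-0.5 -1.3  1.4] [-0.17  0.1   0.07] 0.0148
turn 108.0 [-2.8 -1.6  2.4] [-0.34  0.27  0.06] 0.0153
turn 146.5 [-3.1 -3.3  3.4] [-0.57  0.47  0.04] 0.0149
turn 185.0 [-3.1 -4.2  2.5] [-0.71  0.37 -0.34] 0.0147
85.4667
```

View pics/c8.png

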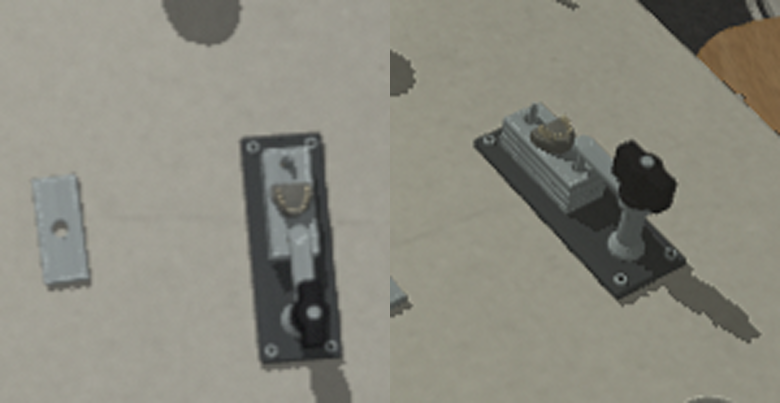

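The keeper lies over the pin again, the torque rise at the end shows the stop was reached, and the pile is undisturbed, so I'm handing in.

```bash
python3 -c "
from cell import ctrl
print(ctrl.hand_in())"
```

```text
the job is handed in; nothing more can be done
None
```

The job is handed in at about 85 s of the 200 s: three spacers (all that were present) and the carrier are on both pins, the knob is back at its tight stop with the keeper over the pin, and the one-hole plate is still on the bench; the hand-in call returned no verdict.

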